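# Load the cream jar in the mixing stand and swing its retaining bar home

### The arm

A 6-joint arm with a two-finger parallel gripper is mounted at the origin on the work surface. World frame = base frame: x ahead of the robot, y to its left, z up, the work surface at z = 0. Lengths are in m, angles in rad, forces in N, time in s.
With the tool pointing down it reaches from about 0.35 to 0.775 m from the base axis. Payload 5.5 kg.
Tool frame: the origin (TCP) lies at the very end of the fingers, on their centre line; the grasp point (between the pads) lies 19 mm behind it; x points along the fingers, y is the direction in which the jaws open and shut, and the axes are right-handed (so a half turn about x gives the same grasp; the last joint's range is limited). The gripper opens to 85 mm and grips with 20 to 120 N. Pads are 22 mm wide; open, the fingers measure 114 mm over their backs; the gripper's body (76 mm by 85 mm) begins 54 mm behind the grasp point. The pads swing forward as they close: fully open they stand 13 mm farther back than shut.
Start: joints at [1.006, 0.313, 0.046, 1.304, 0, 1.431], TCP at [0.237, 0.524, 0.231] pointing down, gripper open.
Joint ranges: [-2.76, 2.76], [-0.86, 1.69], [-1.03, 1.26], [-2.2, 2.34], [-1.47, 1.5], [-3.14, 3.14]. Speed limits (rad/s): [2.57, 2.57, 3.14, 3.14, 3.14, 3.14].

### API

Orientations are given as a unit quaternion [w, x, y, z].
In Python, from workcell import readout, cams, env, finder gives the robot as it stands.
- The arm moves only by the tool drive_tool, never from a script. Its argument "moves" is a list that holds one entry, the list of rows, each a list of 7 numbers: the shift along the tool's x, y, z in m, then the turn, a rotation vector about the tool's x, y, z in rad, then the closure in counts, from 0 (fully open) to 255 (shut). A call has exactly 5 rows; each row is the pose to reach, as a shift and turn from the pose measured when the call began, along the tool's axes at that moment; what a row does not reach only later rows make up. A row lasts 1/8 s, in which the tool goes at most 62.5 mm and 10.7 degrees, less where a joint would pass 70% of its speed; a pose out of reach is approached as far as the arm can. A call with a gripper value outside its range is refused whole. The fingers move at their own pace and stop on an object; "squeeze" is the grip in N (left out, the last holds). Time passes only in rows, so rows that repeat a pose let the fingers close, or fill a call up. It gives the time, the measured TCP pose, the force and the opening at its end, in the units of the state.
- readout.get_state(): the state, without advancing time (a new reading comes with each control period).
- cams.read_camera(name): name is "scene" or "top"; returns the picture (400x640x3 uint8, blue, green, red); there is no depth.
- cams.camera_params(name): a dict with "mtx" (3x3 intrinsics, pixels), "R" (3x3) and "t" (3): a world point X has camera coordinates R X + t. Camera axes: x right, y down, z forward; pixel columns grow to the right and rows downward; lengths in m; the calibration is good to about 2 mm. A picture is of the moment at which its call begins. camera_params takes no time and is no camera call.
- env.hand_in(): hands the job in, once; it reports no verdict.
Trained networks look in the newest picture that a camera, given by its name, has taken for a name from the list of things; names that differ only in an ending like _2 or _b are one class to them, and where a whole thing is asked for, a point or a joint stands for the part that bears it (a point fixed in the world has none). Each returns a list of dicts, best first, with "conf" (0 to 1); they miss things now and then, are a little off and sometimes report something else, mostly with a low value. They report only what shows in the picture. A call takes as long as a camera call. They do not tell look-alikes from the thing itself.
- finder.regions_of(camera, name): "pixels" (400x640 bool, what is visible of it) and "point" ([column, row] in pixels, amid what is visible of it).
The state is a dict: "clock": time; "joint_pos": joint angles; "qvel": joint speeds; "tau": joint torques, N m; "tcp_pos": TCP position; "orientation": TCP orientation; "wrist_force": force on the tool from outside, world axes, zero at the start; "ft_torque": the same for the moment, N m; "finger_gap": finger opening in m.
Only numpy, scipy, OpenCV 4.12 (cv2) and the standard library are available. Lean on these libraries where they do the work, as an engineer would, in place of code of your own. Each camera call takes 0.05 s, during which the arm holds its last target.

### The job

Stand the low lidded cream jar gently upright in the mixing stand's cradle and let go of it. Then push the free end of the stand's retaining bar round its pin until it meets the sprung rubber buffer of the end stop, press the buffer about two thirds of the way in (some 10 N) without driving it solid, hold it there for a good second, and let go so that the bar stays resting against the buffer. Leave the bottles and the spatula where they are.

Things in the scene. Friction and masses are not known exactly. Their poses are not given: they have to be found in the camera images.
- jar: the cream jar: low white cylinder 56 mm in diameter with a black lid of the same diameter, 60 mm tall in all, about 0.2 kg. Origin at the centre of its underside, z up. It starts upright on the bench, in one of three places among two bottles.
- stand: the fixed mixing stand: dark steel foot plate 280 x 170 x 8 mm on the bench. z up; x runs along the closed retaining bar from pin to free end, y from the closed bar to the cradle. In this frame the bench is z = 0, the plate's top z = 8 mm; the plate spans x -150 to 130, y -55 to 115 mm.
- cradle (a point): floor centre of the aluminium cradle on the stand (stand frame (-10, 52, 8) mm), where the middle of the jar's underside belongs. The cradle is a U, open above and towards the stand's -y: walls 16 mm high, 6 mm thick, 62 mm apart, back wall's inner face 30 mm beyond this point in +y. Fingers have free room beside the jar above the walls.
- bar: the retaining bar: square steel, 18 x 18 mm, turning level on the pin, 22 to 40 mm above the bench. Origin on the pin's axis at mid-height (31 mm); x along the bar to its free end 220 mm away. It starts open: the free end swung 0.5 to 0.9 rad clockwise (seen from above) from the stand's x axis, to the -y side. It closes anticlockwise, towards the stand's x axis.
- knob (a point): centre of the top of the upright black knob near the bar's free end, 205 mm from the pin: 20 mm in diameter, from 40 to 74 mm above the bench.
- stop: the end stop's bracket, fixed on the stand: dark steel block 30 x 30 mm, 37 mm tall. Origin at the centre of its underside, on the plate, 185 mm from the pin along the stand's x and 62 mm along its y. It carries a screw with a round rubber buffer, 18 mm across, that points to the open bar (-y).
- tall_bottle: bystander: translucent square bottle 46 x 46 mm, 112 mm tall, half full of white cream; origin at the centre of its underside.
- amber_bottle: bystander: round amber glass bottle 48 mm in diameter, 105 mm tall; origin at the centre of its underside.
- spatula: bystander: spatula 200 mm long, lying on the bench to the robot's right; origin on its underside, x along it.
- pin (a point): top of the fixed pivot pin, at (-110, 0, 52) mm in the stand's frame. The pivot is stiff: the bar stays where it is left; it takes a moment of 0.4 N m to turn it plus 1.2 N m per rad/s (at the end about 2 N slowly, 4 N at 0.3 rad/s).
- stop_axis (a point): where the buffer's axis passes the bracket, 31 mm above the bench. How far the screw is set out is not measured: the bar first touches the buffer between 0.065 rad short of the stand's x axis and 0.065 rad past it. The buffer is a spring of 2.5 N/mm with 6 mm of travel: fully in at 15 N, then solid. The push on the bar must overcome the pivot as well.
Mind the look-alikes: they are no part of the job. There is more than one size of the jar; the one meant has the size given above.

How it is judged:
By the outcome, as a careful person would: the job done as asked, in the order asked, and still so for the second after the job is handed in, with the robot touching nothing.
It also fails if it takes over 72 s, if anything falls off the work surface, if the arm or the gripper's body presses on something with over 40 N, if the wrist force passes 120 N, or if a joint passes its speed limit or range.

## Working session

There is one attempt and no reset: what is moved stays moved. The work goes in short steps, Python scripts to look and compute and a tool call to move; the robot and the scene stay as the last step left them, time stands still between calls to the robot, and variables do not carry over. Pictures are saved under pics/ and viewed, and the job is handed in when it is done.

Besides the shell and the picture viewer there is one more tool, called after "Request:" as a command line: name --argument value ..., lists and objects as JSON in quotes. drive_tool: Moves the arm, as the interface text tells. Its arguments: {"type":"object","properties":{"moves":{"type":"array"},"squeeze":{"type":"number"}},"required":["moves"]}

```bash
ls; mkdir -p pics
python3 - <<'E'
from workcell import readout,cams,finder
import cv2,numpy as np
print(readout.get_state())
for c in("scene","top"):
    im=cams.read_camera(c);cv2.imwrite(f"pics/{c}0.png",im)
    p=cams.camera_params(c);print(c,p)
E
```

```text
pics
{'clock': 0.0, 'joint_pos': array([1.00641222e+00, 3.13961505e-01, 4.49484400e-02, 1.30357369e+00,
       1.06851996e-05, 1.43117396e+00]), 'qvel': array([ 1.09860480e-03,  7.66162992e-04,  6.99526153e-04, -7.33430578e-05,
       -1.19187257e-03,  1.31473714e-03]), 'tau': array([-8.12183607e-04, -4.80624354e+01,  2.98532796e+01,  1.94638758e-02,
       -1.55298671e-04, -5.26145953e-06]), 'tcp_pos': array([0.23669953, 0.52345726, 0.2304185 ]), 'orientation': array([ 0.69099731,  0.14845658,  0.6914409 , -0.14964237]), 'wrist_force': array([-0.07996441, -0.09063792, -0.27323542]), 'ft_torque': array([-0.03187202,  0.00184568,  0.01538299]), 'finger_gap': 0.08550542162577662}
scene {'mtx': array([[507.00325206,   0.        , 317.29837688],
       [  0.        , 507.00325206, 195.04132245],
       [  0.        ,   0.        ,   1.        ]]), 'R': array([[-0.79617597,  0.60475474,  0.01937867],
       [ 0.42754939,  0.58496543, -0.68921474],
       [-0.42814173, -0.54045088, -0.72429794]]), 't': array([ 0.43092625, -0.19656293,  1.65615622])}
top {'mtx': array([[365.40277141,   0.        , 315.08940428],
       [  0.        , 365.40277141, 195.10503429],
       [  0.        ,   0.        ,   1.        ]]), 'R': array([[ 0.01535616, -0.99973207, -0.01731982],
       [-0.99009599, -0.01278604, -0.13980858],
       [ 0.13954967,  0.01929521, -0.99002706]]), 't': array([0.01787764, 0.54703201, 0.99627351])}
```

View pics/scene0.png

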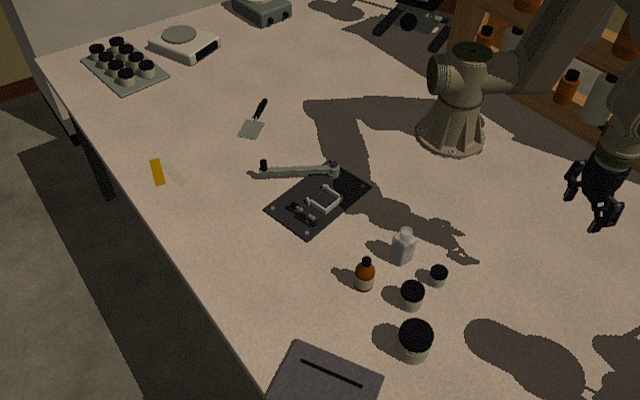

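View pics/top0.png

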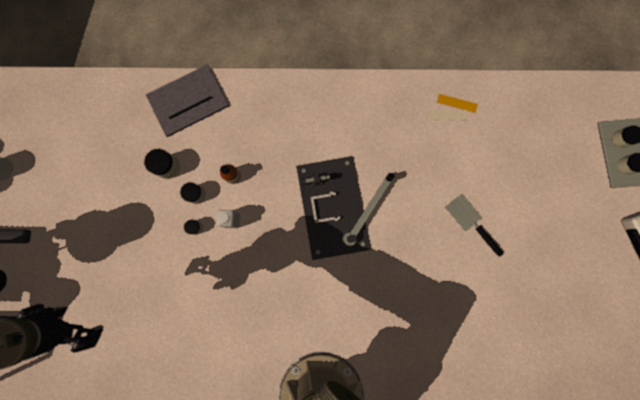

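```bash
cat > h.py <<'E'
import numpy as np,cv2
from workcell import readout,cams,finder,env
P={c:cams.camera_params(c) for c in("scene","top")}
def bp(c,uv,z):
    p=P[c];r=p["R"].T@np.linalg.solve(p["mtx"],[uv[0],uv[1],1]);o=-p["R"].T@p["t"]
    return o+r*(z-o[2])/r[2]
def proj(c,X):
    p=P[c];x=(np.atleast_2d(X)@p["R"].T+p["t"])@p["mtx"].T;return x[:,:2]/x[:,2:]
def tri(uvs):
    A=[];b=[]
    for c,uv in uvs.items():
        p=P[c];r=p["R"].T@np.linalg.solve(p["mtx"],[uv[0],uv[1],1]);r/=np.linalg.norm(r);o=-p["R"].T@p["t"];M=np.eye(3)-np.outer(r,r);A.append(M);b.append(M@o)
    return np.linalg.solve(sum(A),sum(b))
E
python3 - <<'E'
from h import *
np.set_printoptions(precision=4,suppress=True)
for c in P:
    im=cams.read_camera(c)
    for n in("jar","stand","bar","knob","stop","cradle","pin","tall_bottle","amber_bottle","spatula"):
        for k,d in enumerate(finder.regions_of(c,n)[:4]):
            m=d["pixels"];np.save(f"m_{c}_{n}_{k}.npy",m);ys,xs=np.where(m)
            print(c,n,k,round(d["conf"],2),np.round(d["point"],1),m.sum(),(xs.min(),xs.max(),ys.min(),ys.max()))
im=cv2.imread("pics/top0.png");cv2.imwrite("pics/t1.png",cv2.resize(im[140:270,280:410],None,fx=4.5,fy=4.5,interpolation=cv2.INTER_CUBIC))
im2=cv2.imread("pics/scene0.png");cv2.imwrite("pics/s1.png",cv2.resize(im2[145:245,240:390],None,fx=5,fy=5,interpolation=cv2.INTER_CUBIC))
a=cv2.resize(im[140:245,140:270],None,fx=3,fy=3,interpolation=cv2.INTER_CUBIC)
b=cv2.resize(im2[220:370,340:470],None,fx=3,fy=3,interpolation=cv2.INTER_CUBIC)
o=np.zeros((450,790,3),np.uint8);o[:315,:390]=a;o[:450,400:790]=b;cv2.imwrite("pics/j1.png",o)
E
```

```text
scene jar 0 0.84 [437.4 279.5] 400 (np.int64(428), np.int64(447), np.int64(264), np.int64(288))
scene jar 1 0.77 [408.4 296.4] 675 (np.int64(399), np.int64(424), np.int64(280), np.int64(312))
scene jar 2 0.7 [411.6 340.2] 1399 (np.int64(395), np.int64(433), np.int64(318), np.int64(365))
scene stand 0 0.34 [295.2 167.3] 723 (np.int64(259), np.int64(339), np.int64(161), np.int64(176))
scene bar 0 0.76 [296.7 170.2] 744 (np.int64(259), np.int64(339), np.int64(160), np.int64(176))
scene knob 0 0.78 [298.2 173.3] 760 (np.int64(259), np.int64(339), np.int64(160), np.int64(176))
scene knob 1 0.74 [253.8 125.6] 514 (np.int64(238), np.int64(267), np.int64(99), np.int64(139))
scene stop 0 0.78 [305.7 218.4] 298 (np.int64(291), np.int64(321), np.int64(202), np.int64(225))
scene cradle 0 0.65 [315.8 196.6] 4857 (np.int64(260), np.int64(370), np.int64(160), np.int64(241))
scene pin 0 0.92 [313.8 195.3] 4922 (np.int64(259), np.int64(371), np.int64(160), np.int64(242))
scene tall_bottle 0 0.57 [402.7 251. ] 759 (np.int64(389), np.int64(416), np.int64(227), np.int64(266))
scene amber_bottle 0 0.9 [3
[... 830 characters left out ...]
4(184))
top cradle 0 0.6 [333.8 212. ] 5917 (np.int64(298), np.int64(394), np.int64(157), np.int64(258))
top cradle 1 0.6 [316.9 181.4] 221 (np.int64(303), np.int64(335), np.int64(173), np.int64(185))
top pin 0 0.9 [334.8 204.3] 5959 (np.int64(297), np.int64(394), np.int64(156), np.int64(259))
top tall_bottle 0 0.56 [228.3 218. ] 405 (np.int64(217), np.int64(240), np.int64(210), np.int64(228))
top tall_bottle 1 0.43 [335.2 207.8] 5993 (np.int64(297), np.int64(393), np.int64(157), np.int64(259))
top amber_bottle 0 0.82 [230.6 175.9] 302 (np.int64(220), np.int64(240), np.int64(165), np.int64(183))
top spatula 0 0.98 [466.4 216.6] 965 (np.int64(446), np.int64(503), np.int64(195), np.int64(256))
```

```bash
ls pics
```

```text
j1.png
s1.png
scene0.png
t1.png
top0.png
```

View pics/t1.png

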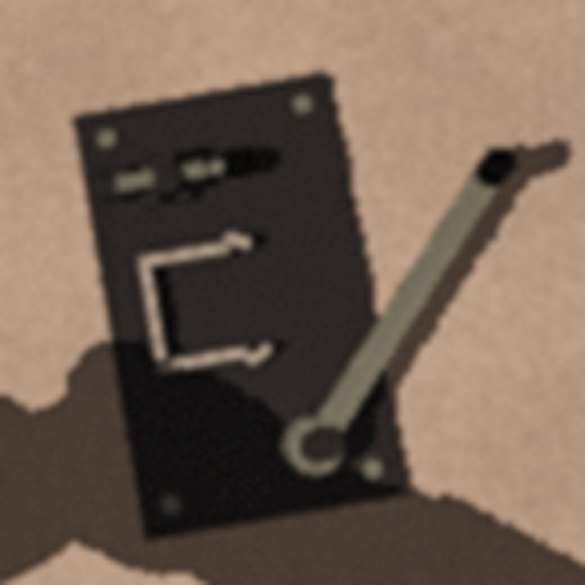

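View pics/s1.png

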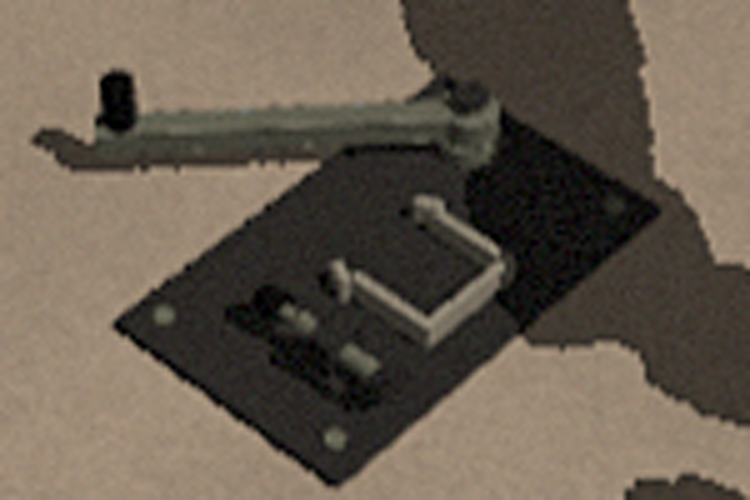

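View pics/j1.png

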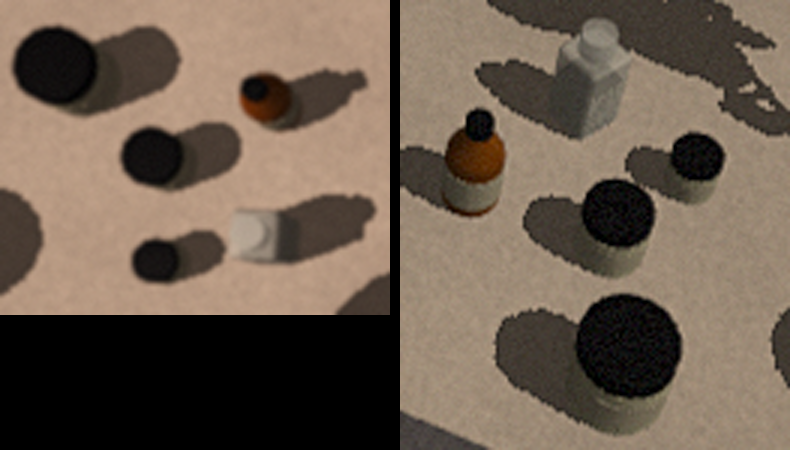

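```bash
cat >> h.py <<'E'
def lid(c,im,uv,r=22,thr=45,z=0.06):
    x0,y0=int(uv[0])-r,int(uv[1])-r
    g=cv2.resize(im[y0:y0+2*r,x0:x0+2*r].max(2),None,fx=4,fy=4,interpolation=cv2.INTER_CUBIC)
    n,l,s,ce=cv2.connectedComponentsWithStats((g<thr).astype(np.uint8))
    k=min((i for i in range(1,n) if s[i,4]>300),key=lambda i:np.hypot(*(ce[i]-2*r*2)))
    ys,xs=np.where(l==k);px=np.c_[(xs+.5)/4-.5+x0,(ys+.5)/4-.5+y0]
    W=np.array([bp(c,u,z)[:2] for u in px]);return px.mean(0),W.mean(0),np.ptp(W,axis=0),px
E
python3 - <<'E'
from h import *
from scipy.optimize import least_squares
np.set_printoptions(precision=4,suppress=True)
T=cv2.imread("pics/top0.png");S=cv2.imread("pics/scene0.png")
for a,b in (((158,161),(416,333)),((191,192),(412,289)),((192,227),(439,271))):
  for thr in (40,):
    pt,wt,dt,_=lid("top",T,a,18,thr);ps,ws,ds,_=lid("scene",S,b,22,thr)
    print(thr,"top",pt,wt,dt,"scene",ps,ws,ds,"tri",tri({"top":pt,"scene":ps}))
cT=np.array([(75,118),(330,73),(410,488),(148,540)])/4.5+[280,140]-0.4
cS=np.array([(115,325),(338,487),(660,210)])/5+[240,145]-0.4
# stand corners: top-left (130,115), top-right (130,-55), bottom-right(-150,-55), bottom-left(-150,115)
L=np.array([(130,115,8),(130,-55,8),(-150,-55,8),(-150,115,8)])/1e3
LS=np.array([(130,-55,8),(130,115,8),(-150,115,8)])/1e3
def tw(p,X):
    c,s=np.cos(p[2]),np.sin(p[2]);X=np.atleast_2d(X);return np.c_[p[0]+c*X[:,0]-s*X[:,1],p[1]+s*X[:,0]+c*X[:,1],X[:,2]]
def res(p,w=(1,1)):
    return np.r_[w[0]*(proj("top",tw(p,L))-cT).ravel(),w[1]*(proj("scene",tw(p,LS))-cS).ravel()]
for w in((1,1),(1,0),(0,1)):
    r=least_squares(res,[.45,0,0],args=(w,));print(r.x,res(r.x).reshape(-1,2).tolist() if w==(1,1) else "")
    if w==(1,1):p=r.x
print("cradle",tw(p,[-.01,.052,.008]),"pin",tw(p,[-.11,0,.052]),"stop",tw(p,[.075,.062,.045]))
pk=np.array([497,167])/4.5+[280,140]-.4;sk=np.array([117,77])/5+[240,145]-.4
print("knob tri",tri({"top":pk,"scene":sk}),bp("top",pk,.074),bp("scene",sk,.074))
pp=np.array([320,443])/4.5+[280,140]-.4;sp=np.array([466,92])/5+[240,145]-.4
print("pin",tri({"top":pp,"scene":sp}),bp("top",pp,.052),bp("scene",sp,.052))
E
```

```text
40 top [158.6229 161.6776] [0.6336 0.4696] [0.0724 0.0789] scene [415.452  335.0782] [0.6286 0.4631] [0.0815 0.0769] tri [0.6322 0.4658 0.0674]
40 top [190.8952 191.8964] [0.5483 0.3722] [0.0514 0.0566] scene [412.0579 290.746 ] [0.5553 0.3783] [0.0606 0.057 ] tri [0.5498 0.3753 0.0509]
40 top [192.0885 226.5825] [0.4518 0.3628] [0.0351 0.0424] scene [438.3969 272.1031] [0.4679 0.3785] [0.0465 0.0417] tri [0.453  0.3705 0.038 ]
[ 0.5346 -0.0524  0.194 ] [[-0.7949054047916206, -0.8084365468937733], [-0.8785975527170535, -1.01879335132719], [0.19390734987877067, 0.9352375662312795], [-0.28510788212383886, 0.09930434459494109], [-0.732573327637283, -0.8442350273180637], [-0.1079338824848719, -0.6043055863609936], [0.3966522129407508, -0.9747915060692662]]
[ 0.5341 -0.0537  0.1915] 
[ 0.536  -0.0499  0.1953] 
cradle [[ 0.5148 -0.0033  0.008 ]] pin [[ 0.4267 -0.0736  0.052 ]] stop [[0.5963 0.0229 0.045 ]]
knob tri [ 0.5968 -0.1814  0.075 ] [ 0.5954 -0.18    0.074 ] [ 0.5975 -0.1844  0.074 ]
pin [ 0.4277 -0.0749  0.0517] [ 0.4271 -0.0743  0.052 ] [ 0.4286 -0.0754  0.052 ]
```

Run:
```python
from h import *
from scipy.optimize import least_squares
from scipy.spatial.transform import Rotation as R
np.set_printoptions(precision=4,suppress=True)
s=readout.get_state();q=s["orientation"];print(s["clock"],R.from_quat(q[[1,2,3,0]]).as_matrix())
for c in P: print(c,-P[c]["R"].T@P[c]["t"])
T=cv2.imread("pics/top0.png");S=cv2.imread("pics/scene0.png")
a=np.linspace(0,2*np.pi,90)
def sil(c,p,d,z0,z1):
    pts=np.vstack([proj(c,np.c_[p[0]+d/2*np.cos(a),p[1]+d/2*np.sin(a),0*a+z]) for z in(z0,z1)])
    h=cv2.convexHull(pts.astype(np.float32))[:,0]
    m=cv2.moments(h.reshape(-1,1,2));return np.array([m['m10']/m['m00'],m['m01']/m['m00'],np.sqrt(m['m00'])])
for nm,ta,sb,r in (("mid",(191,192),(412,289),22),("small",(192,227),(439,271),18),("big",(158,161),(416,333),26)):
    o=[]
    for c,im,u in(("top",T,ta),("scene",S,sb)):
        pc,_,_,px=lid(c,im,u,r,48); A=np.sqrt(len(px)/16); o.append(np.r_[pc,A])
    f=lambda v:np.r_[sil("top",v[:2],v[2],v[3]-v[4],v[3])-o[0],sil("scene",v[:2],v[2],v[3]-v[4],v[3])-o[1]]
    r_=least_squares(f,[.55,.37,.056,.06,.014],bounds=([.2,0,.02,.02,.005],[.8,.6,.1,.12,.03]));print(nm,"free",r_.x,r_.fun)
    if nm=="mid":
        g=lambda v:f([v[0],v[1],.056,.06,v[2]]);r2=least_squares(g,[.55,.37,.014]);print("fixed",r2.x,r2.fun)
        for cc,sl in(("top",slice(0,3)),("scene",slice(3,6))):
            r3=least_squares(lambda v:f([v[0],v[1],.056,.06,.014])[sl],[.55,.37]);print(cc,r3.x,r3.fun)
for n,z in(("amber_bottle",.05),("tall_bottle",.056)):
    for c in P:
        m=np.load(f"m_{c}_{n}_0.npy");ys,xs=np.where(m);print(n,c,bp(c,(xs.mean(),ys.mean()),z))
```

```text
1.2 [[ 0.0001  0.4122  0.9111]
 [ 0.0001  0.9111 -0.4122]
 [-1.      0.0001  0.    ]]
scene [1.1362 0.7494 1.0557]
top [0.4023 0.0056 1.0631]
mid free [0.5498 0.3749 0.0525 0.0587 0.0157] [ 0.0572 -0.0797  0.1156  0.1012 -0.0351 -0.0492]
fixed [0.5507 0.3751 0.0094] [-0.5161 -0.6265  0.8026  0.1656 -0.7848  0.3336]
top [0.5494 0.3743] [-0.0165 -0.0399  1.1082]
scene [0.5517 0.3753] [-0.1905  0.0403  0.979 ]
small free [0.4529 0.3701 0.0386 0.0448 0.0147] [ 0.0362 -0.0165 -0.0073  0.0369  0.0122  0.0097]
big free [0.6322 0.4651 0.0722 0.0753 0.0153] [ 0.1436 -0.1841  0.2926  0.1401 -0.0197 -0.1784]
amber_bottle scene [0.6125 0.277  0.05  ]
amber_bottle top [0.6028 0.2669 0.05  ]
tall_bottle scene [0.481  0.2711 0.056 ]
tall_bottle top [0.4743 0.2647 0.056 ]
```

Candidates for the jar (scene pixels): (415,335) about 75 mm across, (412,290) about 56 mm across and 60 mm tall, and (438,272) about 42 mm across. The middle one fits the description, and the enlarged crop confirms it as the medium jar between the two look-alikes. It is at (0.550, 0.375).

```bash
cat >> h.py <<'E'
from scipy.spatial.transform import Rotation as Rot
def plan(X,yaw):
    s=readout.get_state();q=s["orientation"];R0=Rot.from_quat(q[[1,2,3,0]]).as_matrix()
    y=np.array([np.cos(yaw),np.sin(yaw),0]);x=np.array([0,0,-1.]);Rt=np.c_[x,y,np.cross(x,y)]
    d=R0.T@(np.array(X)-s["tcp_pos"]);r=Rot.from_matrix(R0.T@Rt).as_rotvec()
    print("t",round(s["clock"],2),"tcp",np.round(s["tcp_pos"],4),"gap",round(s["finger_gap"],4),"F",np.round(s["wrist_force"],1));print("shift",np.round(d,4),"rot",np.round(r,4))
E
python3 -c "
from h import *
plan([.55,.3747,.15],.194)"
```

```text
t 1.2 tcp [0.237  0.5239 0.2313] gap 0.0855 F [ 0.8 -0.6 -0.4]
shift [ 0.0813 -0.007   0.3467] rot [ 9.52e-01 -1.00e-04 -1.00e-04]
```

Request:
drive_tool --moves '[[[0.01,-0.001,0.04,0.12,0,0,0],[0.02,-0.002,0.09,0.27,0,0,0],[0.03,-0.003,0.14,0.42,0,0,0],[0.04,-0.004,0.19,0.57,0,0,0],[0.05,-0.005,0.24,0.7,0,0,0]]]' --squeeze 30

```text
clock: 1.82
tcp_pos: [0.4551, 0.4197, 0.1811]
orientation: [0.597, 0.379, 0.597, -0.378]
wrist_force: [-0.1, -0.2, 0.2]
finger_gap: 0.0851
```

```bash
python3 -c "
from h import *
plan([.55,.3747,.12],.194)"
```

```text
t 1.82 tcp [0.4551 0.4197 0.1811] gap 0.0851 F [-0.1 -0.2  0.2]
shift [0.0611 0.0666 0.0813] rot [ 0.2476 -0.0003 -0.0004]
```

Request:
drive_tool --moves '[[[0.01,0.02,0.03,0.08,0,0,0],[0.02,0.045,0.055,0.16,0,0,0],[0.04,0.0666,0.0813,0.248,0,0,0],[0.0611,0.0666,0.0813,0.248,0,0,0],[0.0611,0.0666,0.0813,0.248,0,0,0]]]'

```text
clock: 2.45
tcp_pos: [0.549, 0.3736, 0.1177]
orientation: [0.545, 0.448, 0.546, -0.451]
wrist_force: [0.6, -0.1, 0.2]
finger_gap: 0.0856
```

```bash
python3 -c "
from h import *
plan([.55,.3747,.024],.194)
a=cams.read_camera('top');b=cams.read_camera('scene')
o=np.zeros((480,800,3),np.uint8)
o[:480,:400]=cv2.resize(a[132:252,140:240],None,fx=4,fy=4);o[:480,400:]=cv2.resize(b[200:320,370:470],None,fx=4,fy=4);cv2.imwrite('pics/g1.png',o)"
```

```text
t 2.45 tcp [0.549  0.3736 0.1177] gap 0.0856 F [ 0.6 -0.1  0.2]
shift [ 0.0937  0.0016 -0.001 ] rot [-0.0011  0.0009  0.004 ]
```

View pics/g1.png

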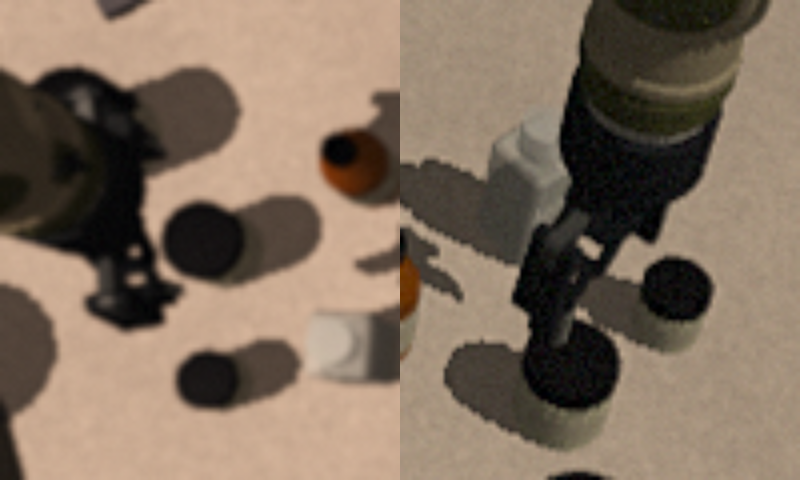

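The left (top) half shows the open gripper displaced left by parallax. The right half shows the fingers straddling the medium jar, with nothing touching. Descending.

Request:
drive_tool --moves '[[[0.02,0.0016,-0.001,0,0,0.004,0],[0.04,0.0016,-0.001,0,0,0.004,0],[0.06,0.0016,-0.001,0,0,0.004,0],[0.08,0.0016,-0.001,0,0,0.004,0],[0.094,0.0016,-0.001,0,0,0.004,0]]]'

```text
clock: 3.18
tcp_pos: [0.5512, 0.377, 0.0269]
orientation: [0.547, 0.451, 0.545, -0.447]
wrist_force: [-0.2, 0.0, 0.6]
finger_gap: 0.0853
```

Request:
drive_tool --moves '[[[0,0,0,0,0,0,30],[0,0,0,0,0,0,60],[0,0,0,0,0,0,100],[0,0,0,0,0,0,140],[0,0,0,0,0,0,140]]]' --squeeze 30

```text
clock: 3.8
tcp_pos: [0.5519, 0.3775, 0.0284]
orientation: [0.548, 0.451, 0.545, -0.447]
wrist_force: [-0.8, 0.8, 6.8]
finger_gap: 0.0553
```

```bash
python3 -c "
from h import *
plan([.55,.3747,.024],.194)
a=cams.read_camera('top');b=cams.read_camera('scene')
o=np.zeros((480,800,3),np.uint8)
o[:480,:400]=cv2.resize(a[132:252,140:240],None,fx=4,fy=4);o[:480,400:]=cv2.resize(b[220:340,370:470],None,fx=4,fy=4);cv2.imwrite('pics/g2.png',o)"
```

```text
t 3.8 tcp [0.5519 0.3775 0.0284] gap 0.0553 F [-0.8  0.8  6.8]
shift [ 0.0044 -0.0024  0.0024] rot [ 0.0011 -0.0017 -0.0074]
```

View pics/g2.png

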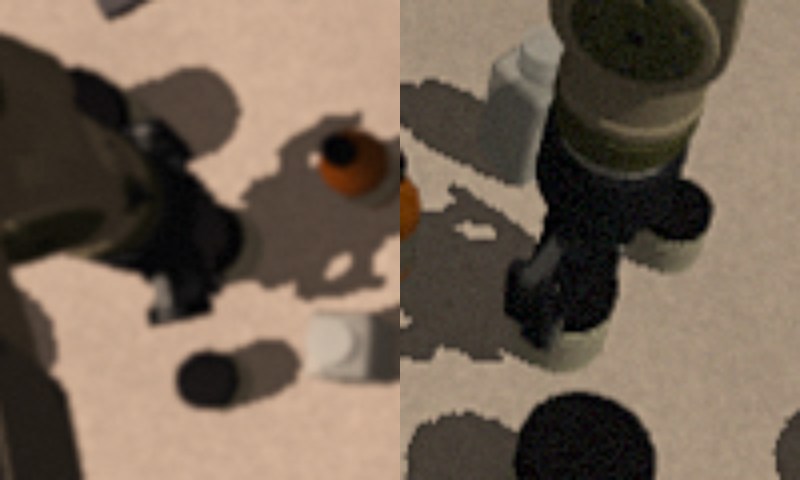

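The fingers hold the medium jar (gap 55 mm), upright, with the neighbours clear. Lifting.

Request:
drive_tool --moves '[[[-0.005,0,0,0,0,0,140],[-0.02,0,0,0,0,0,140],[-0.06,0,0,0,0,0,140],[-0.11,0,0,0,0,0,140],[-0.16,0,0,0,0,0,140]]]' --squeeze 35

```text
clock: 4.53
tcp_pos: [0.5505, 0.3768, 0.1904]
orientation: [0.547, 0.451, 0.545, -0.447]
wrist_force: [0.2, 0.3, -2.8]
finger_gap: 0.0549
```

```bash
python3 -c "
from h import *
plan([.515,-.006,.19],.194)"
```

```text
t 4.53 tcp [0.5505 0.3768 0.1904] gap 0.0549 F [ 0.2  0.3 -2.8]
shift [-0.001  -0.109   0.3686] rot [ 0.001  -0.0016 -0.0073]
```

Request:
drive_tool --moves '[[[-0.002,-0.008,0.027,0,0,0,140],[-0.002,-0.02,0.067,0,0,0,140],[-0.002,-0.034,0.115,0,0,0,140],[-0.002,-0.05,0.165,0,0,0,140],[-0.002,-0.064,0.215,0,0,-0.003,140]]]'

```text
clock: 5.15
tcp_pos: [0.5289, 0.1519, 0.1925]
orientation: [0.547, 0.451, 0.546, -0.447]
wrist_force: [-0.1, -0.5, -1.5]
finger_gap: 0.0554
```

```bash
python3 -c "
from h import *
plan([.515,-.006,.10],.194)"
```

```text
t 5.15 tcp [0.5289 0.1519 0.1925] gap 0.0554 F [-0.1 -0.5 -1.5]
shift [ 0.0921 -0.0448  0.1523] rot [ 0.0014 -0.0013 -0.0051]
```

Request:
drive_tool --moves '[[[0,-0.013,0.045,0,0,-0.005,140],[0.01,-0.028,0.095,0,0,-0.005,140],[0.03,-0.04,0.137,0,0,-0.005,140],[0.06,-0.045,0.152,0,0,-0.005,140],[0.09,-0.045,0.152,0,0,-0.005,140]]]'

```text
clock: 5.78
tcp_pos: [0.5151, -0.0076, 0.1024]
orientation: [0.546, 0.45, 0.545, -0.449]
wrist_force: [-0.2, 0.4, -2.1]
finger_gap: 0.0552
```

```bash
python3 -c "
from h import *
plan([.515,-.006,.10],.194)
a=cams.read_camera('top');b=cams.read_camera('scene')
o=np.zeros((560,800,3),np.uint8)
o[:560,:395]=cv2.resize(a[130:270,285:384],(395,560),interpolation=2);o[:500,400:]=cv2.resize(b[150:250,280:360],None,fx=5,fy=5,interpolation=2);cv2.imwrite('pics/g3.png',o);cv2.imwrite('pics/top3.png',a);cv2.imwrite('pics/scene3.png',b)"
```

```text
t 5.78 tcp [ 0.5151 -0.0076  0.1024] gap 0.0552 F [-0.2  0.4 -2.1]
shift [ 0.0024  0.0002 -0.0016] rot [-0.0016 -0.0004 -0.0017]
```

View pics/g3.png

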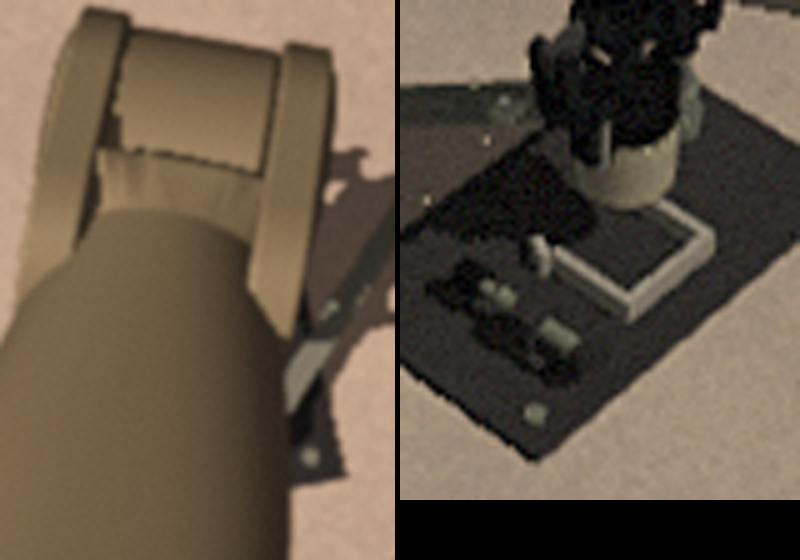

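```bash
cat >> h.py <<'E'
def tw(p,X):
    c,s=np.cos(p[2]),np.sin(p[2]);X=np.atleast_2d(np.array(X,float));return np.c_[p[0]+c*X[:,0]-s*X[:,1],p[1]+s*X[:,0]+c*X[:,1],X[:,2]]
def U(p,z):  # outer & inner outline
    pts=np.array([(-47,None)]) if 0 else None
    x0,y0=-10,52
    inn=[(x0+31,y0-30),(x0+31,y0+30),(x0-31,y0+30),(x0-31,y0-30)]
    out=[(x0+37,y0-30),(x0+37,y0+36),(x0-37,y0+36),(x0-37,y0-30)]
    return [tw(p,[(a/1e3,b/1e3,z) for a,b in q]) for q in(inn,out)]
def circ(x,y,z,r=.028):
    a=np.linspace(0,2*np.pi,60);return np.c_[x+r*np.cos(a),y+r*np.sin(a),0*a+z]
def draw(im,c,X,col,x0,y0,f,closed=False):
    uv=((proj(c,X)-[x0,y0]+.5)*f-.5);cv2.polylines(im,[np.round(uv).astype(np.int32)],closed,col,1)
E
python3 - <<'E'
from h import *
b=cv2.imread("pics/scene3.png");x0,y0,f=280,150,7
o=[]
for p in([.5346,-.0524,.194],[.536,-.0499,.1953]):
    im=cv2.resize(b[y0:y0+75,x0:x0+80].astype(float)*1.6,None,fx=f,fy=f,interpolation=2).clip(0,255).astype(np.uint8)
    for X in U(p,.024): draw(im,"scene",X,(0,255,0),x0,y0,f)
    draw(im,"scene",tw(p,[(.13,-.055,.008),(.13,.115,.008),(-.15,.115,.008)]),(255,255,0),x0,y0,f)
    t=[.5151,-.0076,.1024]
    off=np.array([.193,-.981])*(.002 if p[0]>.535 else 0)
    for z in(.074,.134):draw(im,"scene",circ(t[0]+off[0],t[1]+off[1],z),(0,0,255),x0,y0,f,True)
    o.append(im)
cv2.imwrite("pics/ov.png",o[0]);cv2.imwrite("pics/ov2.png",o[1])
E
```

```text
(no output)
```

View pics/ov.png

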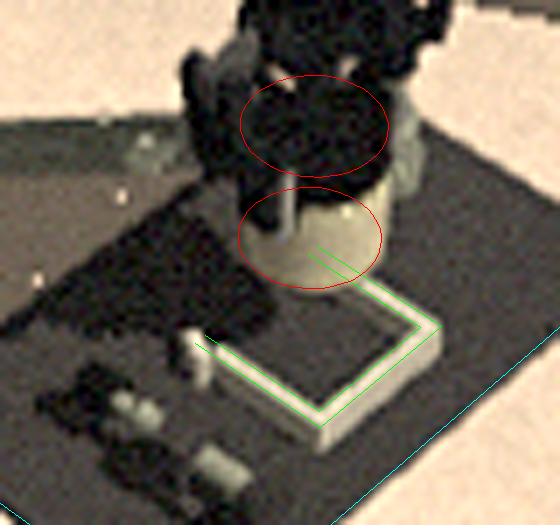

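View pics/ov2.png

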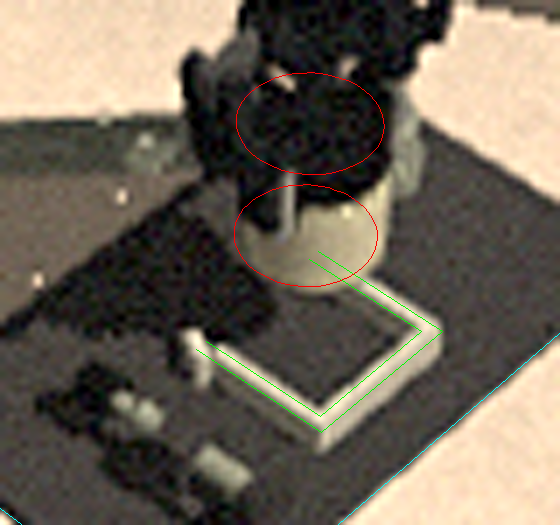

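Run:
```python
from h import *
from scipy.optimize import least_squares
np.set_printoptions(precision=4,suppress=True)
b=cv2.imread("pics/scene3.png").astype(float)
x0,y0,f=280,150,8
g=cv2.resize(b[y0:y0+75,x0:x0+80].mean(2),None,fx=f,fy=f,interpolation=cv2.INTER_CUBIC)
def at(u,v): return ((u+.5)/f-.5+x0,(v+.5)/f-.5+y0)
E=[]
for k in range(270*f//7,350*f//7,6):  # bottom edge: scan downward from inside
    col=g[:,k]; v=255*f//7
    seg=col[v:v+70]; d=np.diff(cv2.GaussianBlur(seg.reshape(-1,1),(1,9),0)[:,0]); j=d.argmin(); E.append(at(k,v+j+.5)+(d[j],))
for k in range(195*f//7,245*f//7,6):
    u=365*f//7;seg=g[k,u:u+60]; d=np.diff(cv2.GaussianBlur(seg.reshape(-1,1),(1,9),0)[:,0]);j=d.argmin();E.append(at(u+j+.5,k)+(d[j],))
E=np.array(E);print(E.round(1).tolist())
t=[.5151,-.0076,.1024]
def r(v,zb=.074):
    h=cv2.convexHull(np.vstack([proj("scene",circ(v[0],v[1],z)) for z in(zb,zb+.06)]).astype(np.float32))
    return [cv2.pointPolygonTest(h,(float(e[0]),float(e[1])),True) for e in E]
for zb in(.072,.074,.076):
    s=least_squares(r,t[:2],args=(zb,),loss='soft_l1',f_scale=.5,diff_step=1e-3);print(zb,s.x,s.x-t[:2],np.abs(s.fun).mean())
# cradle: p refine scene only via wall top corner
```

```text
[[318.1, 189.5, -3.2], [318.8, 192.5, -2.0], [319.6, 190.4, -2.1], [320.3, 190.4, -3.3], [321.1, 190.2, -3.2], [321.8, 191.1, -3.2], [322.6, 191.2, -4.5], [323.3, 191.2, -5.1], [324.1, 191.2, -5.4], [324.8, 191.4, -5.6], [325.6, 191.2, -6.9], [326.3, 191.2, -7.4], [327.1, 191.2, -5.8], [327.8, 190.9, -4.0], [328.6, 190.4, -5.8], [329.3, 190.4, -6.6], [334.9, 177.3, -5.8], [335.1, 178.1, -6.1], [335.1, 178.8, -7.9], [335.1, 179.6, -6.9], [335.0, 180.3, -5.8], [334.9, 181.1, -6.7], [335.0, 181.8, -6.1], [334.8, 182.6, -6.1], [334.5, 183.3, -8.5], [334.5, 184.1, -10.2]]
0.072 [ 0.5136 -0.0065] [-0.0015  0.0011] 0.21566077853737523
0.074 [ 0.5149 -0.005 ] [-0.0002  0.0026] 0.2152375813704
0.076 [ 0.5161 -0.0036] [0.001 0.004] 0.21484251926557463
```

```bash
python3 -c "
from h import *
plan([.5158,-.0042,.062],.194)"
```

```text
t 5.88 tcp [ 0.5122 -0.006   0.0999] gap 0.0551 F [-0.4  0.3 -2.5]
shift [ 0.0378  0.004  -0.0009] rot [ 0.0001 -0.0032  0.005 ]
```

Request:
drive_tool --moves '[[[0.01,0.0035,-0.001,0,0,0.002,140],[0.022,0.0035,-0.001,0,0,0.002,140],[0.033,0.0035,-0.001,0,0,0.002,140],[0.037,0.0035,-0.001,0,0,0.002,140],[0.037,0.0035,-0.001,0,0,0.002,140]]]'

```text
clock: 6.5
tcp_pos: [0.515, -0.0041, 0.0626]
orientation: [0.544, 0.449, 0.548, -0.449]
wrist_force: [0.1, -0.5, -2.1]
finger_gap: 0.055
```

Run:
```python
from h import *
plan([.5158,-.0042,.062],.194)
cams.read_camera('scene');plan([.5158,-.0042,.062],.194)
b=cams.read_camera('scene');cv2.imwrite("pics/scene4.png",b);plan([.5158,-.0042,.062],.194)
t=readout.get_state()["tcp_pos"]
p=[.536,-.0499,.1953];x0,y0,f=280,150,8
im=cv2.resize(b[y0:y0+70,x0:x0+80].astype(float)*1.6,None,fx=f,fy=f,interpolation=2).clip(0,255).astype(np.uint8)
raw=im.copy()
for X in U(p,.024): draw(im,"scene",X,(0,255,0),x0,y0,f)
for z in(t[2]-.0284,t[2]+.0316):draw(im,"scene",circ(t[0],t[1],z),(0,0,255),x0,y0,f,True)
cv2.imwrite("pics/ov3.png",im);cv2.imwrite("pics/ov3r.png",raw)
```

```text
t 6.5 tcp [ 0.515  -0.0041  0.0626] gap 0.055 F [ 0.1 -0.5 -2.1]
shift [0.0006 0.0008 0.0002] rot [ 0.0003 -0.0034  0.0037]
t 6.55 tcp [ 0.5153 -0.0042  0.0629] gap 0.055 F [ 0.5  0.7 -2.6]
shift [0.0009 0.0005 0.0001] rot [ 0.0002 -0.0032  0.0031]
t 6.6 tcp [ 0.5155 -0.0043  0.0631] gap 0.0551 F [ 0.5  0.8 -2.3]
shift [ 0.0011  0.0003 -0.    ] rot [ 0.0001 -0.003   0.0027]
```

View pics/ov3.png

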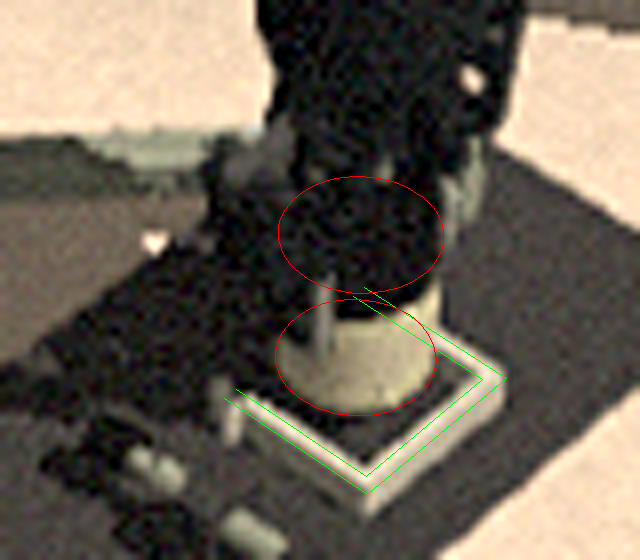

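View pics/ov3r.png

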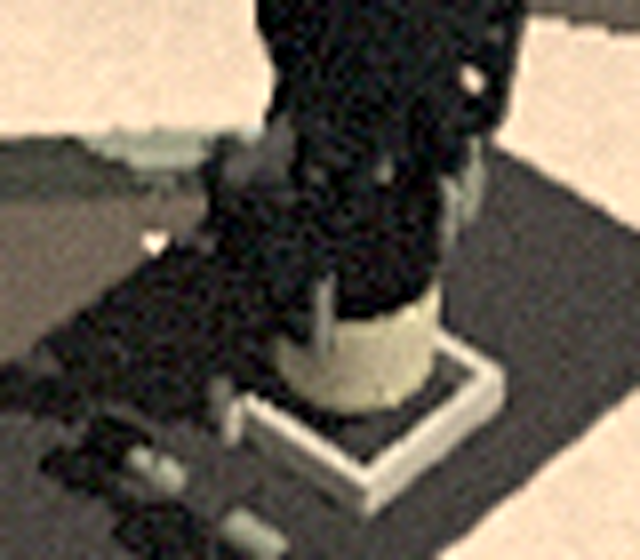

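```bash
python3 -c "
from h import *
plan([.5165,-.0022,.041],.194)"
```

```text
t 6.6 tcp [ 0.5155 -0.0043  0.0631] gap 0.0551 F [ 0.5  0.8 -2.3]
shift [ 0.0221  0.0015 -0.0018] rot [ 0.0001 -0.003   0.0027]
```

Request:
drive_tool --moves '[[[0.001,0.0015,-0.0018,0,-0.003,0.003,140],[0.005,0.0015,-0.0018,0,-0.003,0.003,140],[0.011,0.0015,-0.0018,0,-0.003,0.003,140],[0.017,0.0015,-0.0018,0,-0.003,0.003,140],[0.021,0.0015,-0.0018,0,-0.003,0.003,140]]]'

```text
clock: 7.22
tcp_pos: [0.5161, -0.0021, 0.0414]
orientation: [0.546, 0.449, 0.546, -0.449]
wrist_force: [-0.4, 0.3, -2.2]
finger_gap: 0.0549
```

Run:
```python
from h import *
cams.read_camera('scene')
b=cams.read_camera('scene');plan([.5165,-.0022,.0375],.194)
x0,y0,f=280,150,8
im=cv2.resize(b[y0:y0+70,x0:x0+80].astype(float)*1.6,None,fx=f,fy=f,interpolation=2).clip(0,255).astype(np.uint8)
cv2.imwrite("pics/ov4.png",im)
```

```text
t 7.33 tcp [ 0.516  -0.0021  0.0414] gap 0.0551 F [-0.2  1.4 -3.1]
shift [0.0039 0.0005 0.0002] rot [ 0.0001 -0.0005  0.0009]
```

View pics/ov4.png

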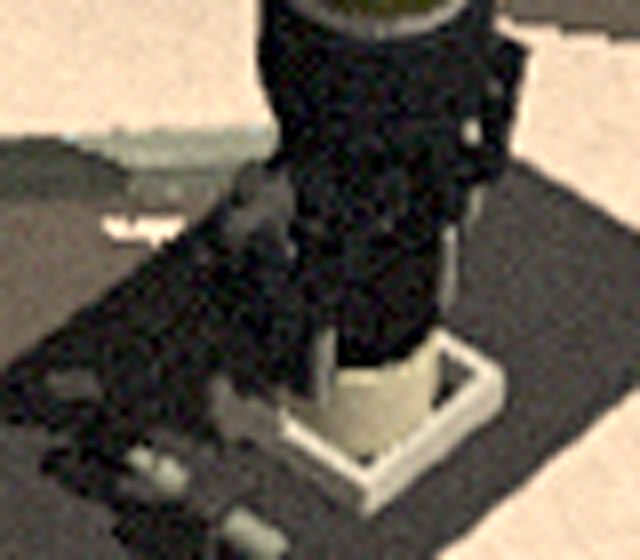

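The jar is inside the U (cream body around (385,410) in the crop), and the forces are still only its weight. Lowering the last few millimetres.

Request:
drive_tool --moves '[[[0.001,0,0,0,0,0,140],[0.002,0,0,0,0,0,140],[0.003,0,0,0,0,0,140],[0.004,0,0,0,0,0,140],[0.0045,0,0,0,0,0,140]]]'

```text
clock: 7.95
tcp_pos: [0.516, -0.0021, 0.0369]
orientation: [0.546, 0.449, 0.546, -0.449]
wrist_force: [-0.4, 0.3, -1.7]
finger_gap: 0.0547
```

Request:
drive_tool --moves '[[[0.0005,0,0,0,0,0,140],[0.001,0,0,0,0,0,140],[0.0015,0,0,0,0,0,140],[0.0015,0,0,0,0,0,140],[0.0015,0,0,0,0,0,140]]]'

```text
clock: 8.57
tcp_pos: [0.516, -0.0021, 0.0365]
orientation: [0.546, 0.449, 0.546, -0.449]
wrist_force: [-3.3, 1.2, 9.5]
finger_gap: 0.0551
```

Request:
drive_tool --moves '[[[-0.0005,0,0,0,0,0,100],[-0.0005,0,0,0,0,0,70],[-0.0005,0,0,0,0,0,30],[-0.0005,0,0,0,0,0,30],[-0.0005,0,0,0,0,0,30]]]'

```text
clock: 9.2
tcp_pos: [0.516, -0.0022, 0.0369]
orientation: [0.546, 0.449, 0.546, -0.449]
wrist_force: [-0.7, 0.1, 0.4]
finger_gap: 0.0753
```

Run:
```python
from h import *
b=cams.read_camera('scene');plan([.5165,-.0022,.0375],.194)
x0,y0,f=280,150,8
im=cv2.resize(b[y0:y0+70,x0:x0+80].astype(float)*1.6,None,fx=f,fy=f,interpolation=2).clip(0,255).astype(np.uint8)
cv2.imwrite("pics/ov5.png",im)
```

```text
t 9.25 tcp [ 0.516  -0.0022  0.037 ] gap 0.0752 F [ 0.3 -0.1 -0. ]
shift [-0.0005  0.0004  0.0001] rot [ 0.0001 -0.0001  0.0003]
```

View pics/ov5.png

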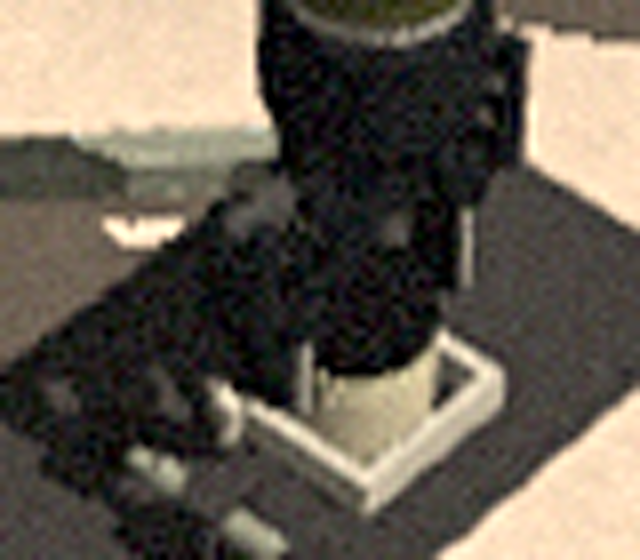

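Request:
drive_tool --moves '[[[-0.01,0,0,0,0,0,30],[-0.025,0,0,0,0,0,30],[-0.05,0,0,0,0,0,30],[-0.09,0,0,0,0,0,60],[-0.13,0,0,0,0,0,120]]]'

```text
clock: 9.88
tcp_pos: [0.5161, -0.0022, 0.1693]
orientation: [0.546, 0.449, 0.546, -0.449]
wrist_force: [2.3, -0.4, 0.3]
finger_gap: 0.0484
```

```bash
python3 -c "
from h import *
plan([.572,-.221,.16],-.564)"
```

```text
t 9.88 tcp [ 0.5161 -0.0022  0.1693] gap 0.0484 F [ 2.3 -0.4  0.3]
shift [0.0094 0.0126 0.2255] rot [ 7.581e-01  0.000e+00 -7.000e-04]
```

Request:
drive_tool --moves '[[[0,0.002,0.035,0.12,0,0,160],[0,0.005,0.085,0.28,0,0,220],[0,0.008,0.135,0.44,0,0,255],[0.005,0.011,0.185,0.6,0,0,255],[0.009,0.0126,0.2255,0.758,0,0,255]]]'

```text
clock: 10.5
tcp_pos: [0.5726, -0.2232, 0.1617]
orientation: [0.34, 0.621, 0.339, -0.62]
wrist_force: [0.9, 0.7, -0.5]
finger_gap: 0.0001
```

Request:
drive_tool --moves '[[[0,0,0,0,0,0,255],[0,0,0,0,0,0,255],[0,0,0,0,0,0,255],[0,0,0,0,0,0,255],[0,0,0,0,0,0,255]]]'

```text
clock: 11.12
tcp_pos: [0.5726, -0.2224, 0.162]
orientation: [0.34, 0.621, 0.339, -0.62]
wrist_force: [-0.1, -0.3, -0.3]
finger_gap: 0.0001
```

Run:
```python
from h import *
plan([.572,-.221,.054],-.564)
a=cams.read_camera('top');b=cams.read_camera('scene')
o=np.zeros((600,800,3),np.uint8)
o[:480,:400]=cv2.resize(a[140:260,300:400],None,fx=4,fy=4,interpolation=2);o[:520,400:]=cv2.resize(b[120:250,260:360],None,fx=4,fy=4,interpolation=2);cv2.imwrite('pics/g6.png',o)
```

```text
t 11.12 tcp [ 0.5726 -0.2224  0.162 ] gap 0.0001 F [-0.1 -0.3 -0.3]
shift [ 0.108  -0.0016 -0.0008] rot [-0.0046 -0.0003 -0.0028]
```

View pics/g6.png

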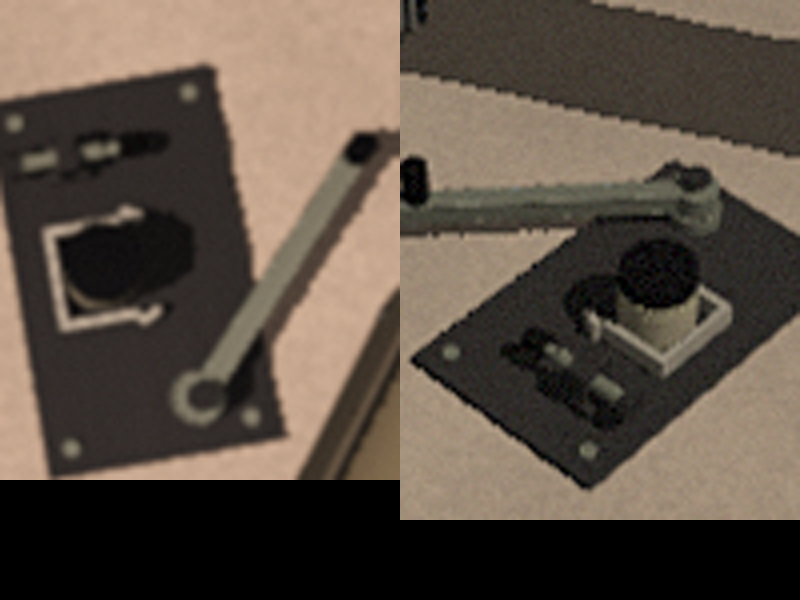

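```bash
python3 - <<'E'
from h import *
np.set_printoptions(precision=4,suppress=True)
for c,u in(("top",(326,205)),("scene",(325,187))):
    b=cams.read_camera(c);cv2.imwrite(f"pics/{c}7.png",b)
for p in([.5346,-.0524,.194],[.536,-.0499,.1953]):
  c=tw(p,[-.01,.052,.008])[0]
  o=[]
  for cam,x0,y0,w,h,f in(("scene",295,170,50,60,9),("top",295,175,60,60,7)):
    b=cv2.imread(f"pics/{cam}7.png")
    im=cv2.resize(b[y0:y0+h,x0:x0+w].astype(float)*1.6,None,fx=f,fy=f,interpolation=2).clip(0,255).astype(np.uint8)
    for X in U(p,.024): draw(im,cam,X,(0,255,0),x0,y0,f)
    for z in (.008,.068): draw(im,cam,circ(c[0],c[1],z),(0,0,255),x0,y0,f,True)
    o.append(im[:420])
  H=max(i.shape[0] for i in o);o=[cv2.copyMakeBorder(i,0,H-i.shape[0],0,0,0) for i in o]
  cv2.imwrite(f"pics/pl{p[0]}.png",np.hstack(o)[:, :800])
E
ls pics/pl*
```

```text
pics/pl0.5346.png
pics/pl0.536.png
```

View pics/pl0.5346.png

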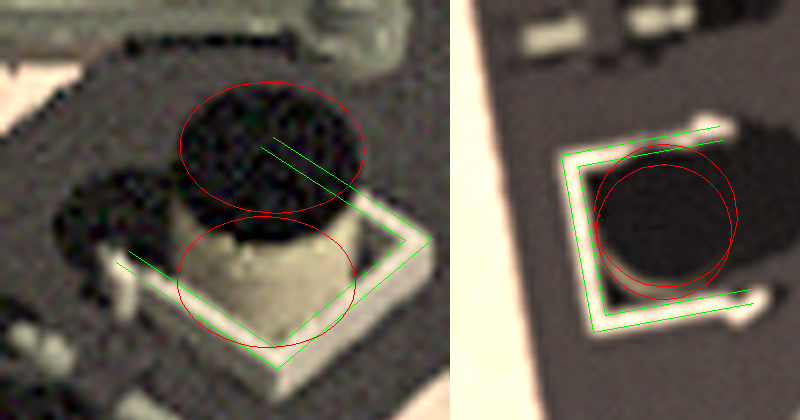

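View pics/pl0.536.png

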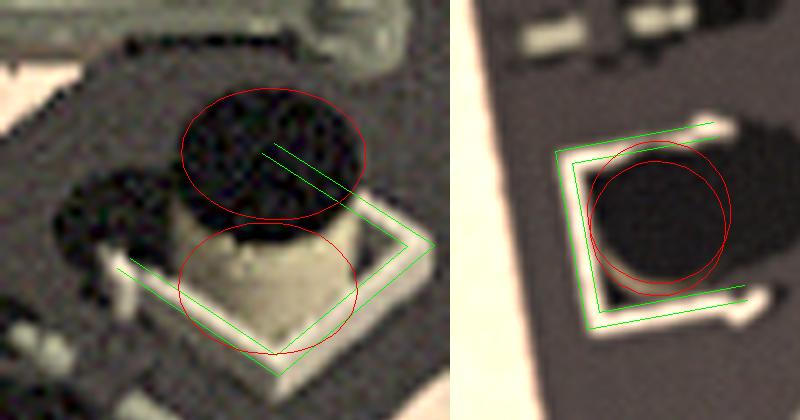

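The jar stands upright inside the cradle walls, within about 1–2 mm of the model circle in both views. Next is the bar: descend on the open side of the knob.

Request:
drive_tool --moves '[[[0.025,-0.0016,-0.001,0,0,0,255],[0.05,-0.0016,-0.001,0,0,0,255],[0.075,-0.0016,-0.001,0,0,0,255],[0.1,-0.0016,-0.001,0,0,0,255],[0.106,-0.0016,-0.001,0,0,0,255]]]'

```text
clock: 11.95
tcp_pos: [0.5707, -0.2207, 0.0539]
orientation: [-0.339, -0.62, -0.34, 0.62]
wrist_force: [0.0, 0.3, -1.0]
finger_gap: 0.0
```

```bash
cat >> h.py <<'E'
PIN=np.array([.4272,-.0743])
def bar(th,d=.021,r=.205,z=.054):
    n=np.array([-np.sin(th),np.cos(th)]);u=np.array([np.cos(th),np.sin(th)])
    return np.r_[PIN+r*u-d*n,z]
def bplan(ths,d=.021):
    s=readout.get_state();q=s["orientation"];R0=Rot.from_quat(q[[1,2,3,0]]).as_matrix()
    v=s["tcp_pos"][:2]-PIN;
    w=s["wrist_force"]
    r=np.hypot(*v);print("t",round(s["clock"],2),"tcp",s["tcp_pos"].round(4),"bar angle if in contact",round(np.arctan2(v[1],v[0])+np.arcsin(d/r),4),"F",w.round(1))
    for th in ths:
        y=np.array([np.cos(th),np.sin(th),0]);x=np.array([0,0,-1.]);Rt=np.c_[x,y,np.cross(x,y)]
        print(th,np.round(R0.T@(bar(th,d)-s["tcp_pos"]),4),np.round(Rot.from_matrix(R0.T@Rt).as_rotvec(),3))
E
python3 - <<'E'
from h import *
b=cams.read_camera("scene")
cv2.imwrite("pics/s8.png",cv2.resize(b[110:250,210:380],None,fx=4.5,fy=4,interpolation=2))
bplan([-.564,-.53,-.5,-.46,-.42,-.38,-.34])
E
```

```text
t 12.0 tcp [ 0.571  -0.2208  0.0542] bar angle if in contact -0.6922 F [ 0.3  0.1 -0.4]
-0.564 [ 0.0002  0.005  -0.026 ] [-0.006 -0.     0.   ]
-0.53 [ 0.0002  0.0055 -0.033 ] [-0.04 -0.    0.  ]
-0.5 [ 0.0002  0.0058 -0.0391] [-0.07 -0.    0.  ]
-0.46 [ 0.0002  0.0059 -0.0474] [-0.11 -0.    0.  ]
-0.42 [ 0.0002  0.0057 -0.0556] [-0.15 -0.    0.  ]
-0.38 [ 0.0002  0.0051 -0.0638] [-0.19 -0.    0.  ]
-0.34 [ 0.0002  0.0042 -0.072 ] [-0.23 -0.    0.  ]
```

View pics/s8.png

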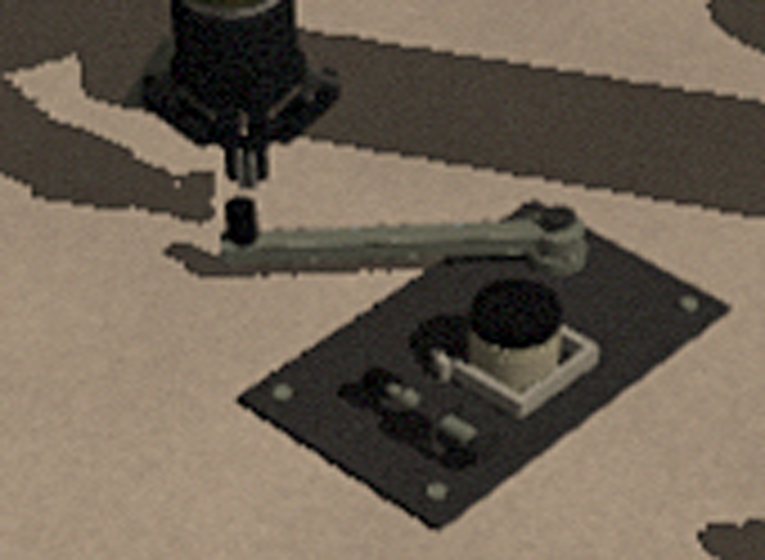

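Request:
drive_tool --moves '[[[0,0.004,-0.01,0,0,0,255],[0,0.005,-0.02,-0.006,0,0,255],[0,0.005,-0.0265,-0.01,0,0,255],[0,0.0055,-0.033,-0.04,0,0,255],[0,0.0058,-0.0391,-0.07,0,0,255]]]'

```text
clock: 12.62
tcp_pos: [0.5977, -0.1914, 0.0549]
orientation: [0.362, 0.608, 0.361, -0.608]
wrist_force: [-0.3, -3.7, 2.6]
finger_gap: -0.0
```

Run:
```python
from h import *
bplan([-.47,-.43,-.39,-.35,-.31])
```

```text
t 12.62 tcp [ 0.5977 -0.1914  0.0549] bar angle if in contact -0.4999 F [-0.3 -3.7  2.6]
-0.47 [ 0.0009 -0.0002 -0.0061] [-0.028  0.001 -0.001]
-0.43 [ 0.0009  0.0002 -0.0144] [-0.068  0.001 -0.001]
-0.39 [ 0.0009  0.0004 -0.0226] [-0.108  0.001 -0.001]
-0.35 [ 0.0009  0.0002 -0.0308] [-0.148  0.001 -0.001]
-0.31 [ 0.0009 -0.0004 -0.0391] [-0.188  0.001 -0.001]
```

Request:
drive_tool --moves '[[[0,0,-0.007,-0.028,0,0,255],[0,0,-0.0144,-0.068,0,0,255],[0,0,-0.0226,-0.108,0,0,255],[0,0,-0.031,-0.148,0,0,255],[0,0,-0.039,-0.188,0,0,255]]]'

```text
clock: 13.25
tcp_pos: [0.6164, -0.1565, 0.0549]
orientation: [-0.418, -0.571, -0.417, 0.571]
wrist_force: [-0.7, -3.1, 2.2]
finger_gap: -0.0
```

Run:
```python
from h import *
bplan([-.27,-.23,-.19,-.15,-.11])
```

```text
t 13.25 tcp [ 0.6164 -0.1565  0.0549] bar angle if in contact -0.308 F [-0.7 -3.1  2.2]
-0.27 [ 0.0008  0.0005 -0.0078] [-0.037  0.001 -0.001]
-0.23 [ 0.0008  0.0008 -0.016 ] [-0.077  0.001 -0.001]
-0.19 [ 0.0008  0.0009 -0.0243] [-0.117  0.001 -0.001]
-0.15 [ 0.0008  0.0006 -0.0325] [-0.157  0.001 -0.001]
-0.11 [ 0.0008 -0.     -0.0407] [-0.197  0.001 -0.001]
```

Request:
drive_tool --moves '[[[0,0,-0.008,-0.037,0,0,255],[0,0.0008,-0.016,-0.077,0,0,255],[0,0.0008,-0.0243,-0.117,0,0,255],[0,0.0006,-0.0325,-0.157,0,0,255],[0,0,-0.0407,-0.197,0,0,255]]]'

```text
clock: 13.88
tcp_pos: [0.6287, -0.1171, 0.0549]
orientation: [-0.473, -0.526, -0.472, 0.526]
wrist_force: [-0.5, -3.9, 1.3]
finger_gap: 0.0001
```

Run:
```python
from h import *
bplan([-.07,-.035,0,.03,.055])
b=cams.read_camera("scene");cv2.imwrite("pics/s9.png",cv2.resize(b[110:250,210:380],None,fx=4.5,fy=4,interpolation=2))
```

```text
t 13.88 tcp [ 0.6287 -0.1171  0.0549] bar angle if in contact -0.1074 F [-0.5 -3.9  1.3]
-0.07 [ 0.0009  0.0007 -0.0077] [-0.037  0.001 -0.   ]
-0.035 [ 0.0009  0.001  -0.0149] [-0.072  0.001 -0.   ]
0 [ 0.0008  0.0011 -0.0221] [-0.107  0.001 -0.   ]
0.03 [ 0.0008  0.001  -0.0283] [-0.137  0.001 -0.   ]
0.055 [ 0.0008  0.0008 -0.0334] [-0.162  0.001 -0.   ]
```

View pics/s9.png

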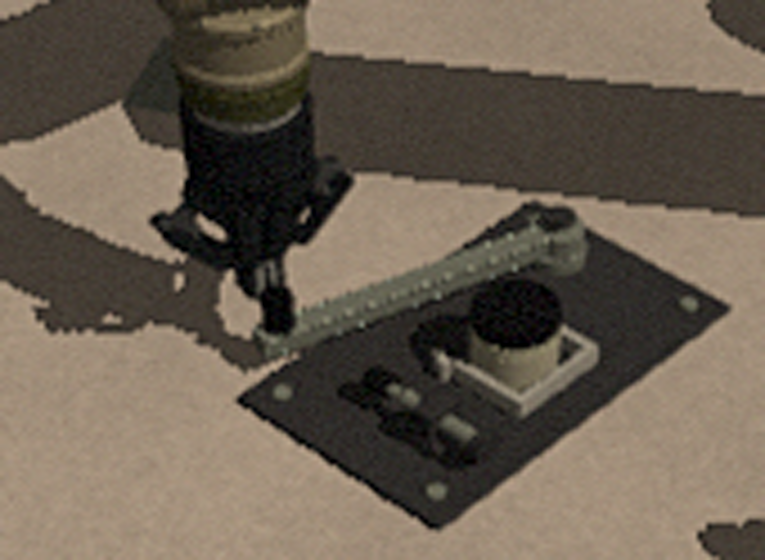

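Request:
drive_tool --moves '[[[0,0.0005,-0.008,-0.037,0,0,255],[0,0.001,-0.015,-0.072,0,0,255],[0,0.001,-0.022,-0.107,0,0,255],[0,0.001,-0.028,-0.137,0,0,255],[0,0.001,-0.0334,-0.162,0,0,255]]]'

```text
clock: 14.55
tcp_pos: [0.6329, -0.0822, 0.0547]
orientation: [0.514, 0.485, 0.515, -0.485]
wrist_force: [-1.9, -4.2, 1.4]
finger_gap: 0.0002
```

Run:
```python
from h import *
bplan([.07,.08,.09,.1,.11])
```

```text
t 14.55 tcp [ 0.6329 -0.0822  0.0547] bar angle if in contact 0.0636 F [-1.9 -4.2  1.4]
0.07 [ 0.0007  0.0004 -0.0013] [-0.011 -0.     0.   ]
0.08 [ 0.0007  0.0005 -0.0034] [-0.021 -0.001  0.   ]
0.09 [ 0.0007  0.0007 -0.0054] [-0.031 -0.001  0.   ]
0.1 [ 0.0007  0.0008 -0.0075] [-0.041 -0.001  0.   ]
0.11 [ 0.0007  0.0009 -0.0095] [-0.051 -0.001  0.   ]
```

Request:
drive_tool --moves '[[[0,0.0004,-0.0015,-0.011,0,0,255],[0,0.0005,-0.0034,-0.021,0,0,255],[0,0.0007,-0.0054,-0.031,0,0,255],[0,0.0008,-0.0075,-0.041,0,0,255],[0,0.0009,-0.0095,-0.051,0,0,255]]]'

```text
clock: 15.18
tcp_pos: [0.6331, -0.0727, 0.0547]
orientation: [0.526, 0.472, 0.527, -0.472]
wrist_force: [-1.5, -2.8, 2.0]
finger_gap: 0.0003
```

Run:
```python
from h import *
bplan([.12,.13,.14,.15])
b=cams.read_camera("scene");cv2.imwrite("pics/s10.png",cv2.resize(b[170:240,250:350],None,fx=7,fy=7,interpolation=2))
```

```text
t 15.18 tcp [ 0.6331 -0.0727  0.0547] bar angle if in contact 0.1101 F [-1.5 -2.8  2. ]
0.12 [ 0.0007  0.0003 -0.002 ] [-0.01  -0.001  0.001]
0.13 [ 0.0007  0.0005 -0.0041] [-0.02  -0.001  0.001]
0.14 [ 0.0007  0.0007 -0.0061] [-0.03  -0.001  0.001]
0.15 [ 0.0007  0.0008 -0.0082] [-0.04  -0.001  0.001]
```

View pics/s10.png

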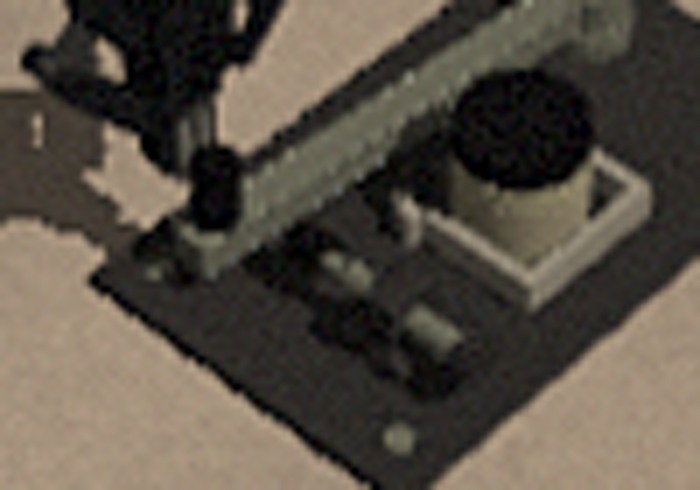

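Request:
drive_tool --moves '[[[0,0.0002,-0.001,-0.005,0,0,255],[0,0.0003,-0.002,-0.01,0,0,255],[0,0.0004,-0.003,-0.015,0,0,255],[0,0.0005,-0.004,-0.02,0,0,255],[0,0.0005,-0.005,-0.024,0,0,255]]]'

```text
clock: 15.85
tcp_pos: [0.633, -0.0672, 0.0546]
orientation: [0.532, 0.465, 0.533, -0.465]
wrist_force: [0.0, -1.7, 0.6]
finger_gap: -0.0006
```

Run:
```python
from h import *
bplan([.14,.15,.16])
```

```text
t 15.85 tcp [ 0.633  -0.0672  0.0546] bar angle if in contact 0.1364 F [ 0.  -1.7  0.6]
0.14 [ 0.0006  0.0002 -0.0007] [-0.005 -0.001  0.001]
0.15 [ 0.0006  0.0004 -0.0028] [-0.015 -0.001  0.001]
0.16 [ 0.0006  0.0005 -0.0048] [-0.025 -0.001  0.001]
```

Request:
drive_tool --moves '[[[0,0.0001,-0.0006,-0.003,0,0,255],[0,0.0002,-0.0012,-0.006,0,0,255],[0,0.0003,-0.0018,-0.009,0,0,255],[0,0.0003,-0.0024,-0.012,0,0,255],[0,0.0004,-0.003,-0.015,0,0,255]]]'

```text
clock: 16.48
tcp_pos: [0.633, -0.0642, 0.0546]
orientation: [0.536, 0.461, 0.537, -0.461]
wrist_force: [-0.1, -2.3, 1.0]
finger_gap: 0.0001
```

Request:
drive_tool --moves '[[[0,0.0001,-0.0006,-0.003,0,0,255],[0,0.0002,-0.0012,-0.006,0,0,255],[0,0.0003,-0.0018,-0.009,0,0,255],[0,0.0003,-0.0024,-0.012,0,0,255],[0,0.0004,-0.003,-0.015,0,0,255]]]'

```text
clock: 17.1
tcp_pos: [0.6329, -0.0614, 0.0546]
orientation: [0.539, 0.457, 0.54, -0.457]
wrist_force: [-0.9, -4.2, 0.7]
finger_gap: 0.0002
```

Run:
```python
from h import *
bplan([.16,.17,.18])
b=cams.read_camera("scene");cv2.imwrite("pics/s11.png",cv2.resize(b[170:240,250:350],None,fx=7,fy=7,interpolation=2))
```

```text
t 17.1 tcp [ 0.6329 -0.0614  0.0546] bar angle if in contact 0.1649 F [-0.9 -4.2  0.7]
0.16 [ 0.0006 -0.0001  0.001 ] [ 0.005 -0.     0.001]
0.17 [ 0.0006  0.0001 -0.001 ] [-0.005 -0.     0.001]
0.18 [ 0.0006  0.0003 -0.0031] [-0.015 -0.     0.001]
```

View pics/s11.png

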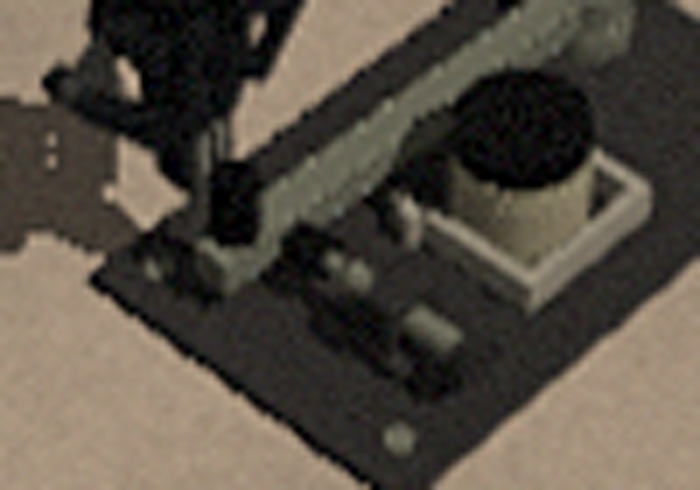

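Request:
drive_tool --moves '[[[0,0,-0.0004,-0.002,0,0,255],[0,0.0001,-0.0008,-0.004,0,0,255],[0,0.0001,-0.0012,-0.006,0,0,255],[0,0.0001,-0.0015,-0.007,0,0,255],[0,0.0001,-0.0015,-0.007,0,0,255]]]'

```text
clock: 17.77
tcp_pos: [0.6328, -0.0602, 0.0546]
orientation: [0.541, 0.455, 0.541, -0.455]
wrist_force: [-0.5, -4.4, 0.7]
finger_gap: 0.0002
```

```bash
cat >> h.py <<'E'
def force(n=5):
    o=[]
    for i in range(n):
        cams.read_camera("scene");s=readout.get_state();R0=Rot.from_quat(s["orientation"][[1,2,3,0]]).as_matrix();o.append(np.r_[R0.T@s["wrist_force"],s["tcp_pos"]])
    o=np.array(o);print(s["clock"],"F tool",o.mean(0)[:3].round(2),"std",o.std(0)[2].round(2));bplan([])
E
python3 -c "
from h import *
force()"
```

```text
18.025 F tool [-0.4  -1.47  4.6 ] std 0.43
t 18.02 tcp [ 0.6328 -0.0603  0.0546] bar angle if in contact 0.1702 F [-0.9 -5.3  0.4]
```

Request:
drive_tool --moves '[[[0,0.0001,-0.0005,-0.002,0,0,255],[0,0.0001,-0.001,-0.005,0,0,255],[0,0.0001,-0.0015,-0.007,0,0,255],[0,0.0002,-0.002,-0.01,0,0,255],[0,0.0002,-0.002,-0.01,0,0,255]]]'

```text
clock: 18.65
tcp_pos: [0.6328, -0.0592, 0.0546]
orientation: [0.544, 0.452, 0.543, -0.453]
wrist_force: [0.2, -8.0, -1.1]
finger_gap: -0.0001
```

```bash
python3 -c "
from h import *
force(4)"
```

```text
18.85 F tool [-0.17 -2.02  6.25] std 0.1
t 18.85 tcp [ 0.6328 -0.0592  0.0546] bar angle if in contact 0.1752 F [-0.7 -6.5  0.2]
```

Request:
drive_tool --moves '[[[0,0.0001,-0.0015,-0.003,0,0,255],[0,0.0001,-0.0022,-0.006,0,0,255],[0,0.0002,-0.003,-0.009,0,0,255],[0,0.0002,-0.0035,-0.011,0,0,255],[0,0.0002,-0.0035,-0.011,0,0,255]]]'

```text
clock: 19.48
tcp_pos: [0.6327, -0.0577, 0.0547]
orientation: [0.547, 0.448, 0.544, -0.452]
wrist_force: [-0.9, -8.9, -0.4]
finger_gap: -0.0003
```

```bash
python3 -c "
from h import *
force(4)"
```

```text
19.675 F tool [ 0.38 -1.77  9.57] std 0.13
t 19.68 tcp [ 0.6327 -0.0577  0.0547] bar angle if in contact 0.1825 F [ 0.2 -9.9 -0. ]
```

Request:
drive_tool --moves '[[[0,0.0001,-0.0021,0,0,0,255],[0,0.0001,-0.0024,-0.001,0,0,255],[0,0.0001,-0.0028,-0.002,0,0,255],[0,0.0001,-0.003,-0.003,0,0,255],[0,0.0001,-0.003,-0.003,0,0,255]]]'

```text
clock: 20.3
tcp_pos: [0.6327, -0.0572, 0.0548]
orientation: [0.548, 0.447, 0.543, -0.452]
wrist_force: [0.0, -11.6, -1.0]
finger_gap: -0.0001
```

```bash
python3 -c "
from h import *
force(8)
cv2.imwrite('pics/s12.png',cv2.resize(cams.read_camera('scene')[170:240,250:350],None,fx=7,fy=7,interpolation=2))"
```

```text
20.7 F tool [ 0.61 -2.26 10.27] std 0.33
t 20.7 tcp [ 0.6327 -0.0572  0.0547] bar angle if in contact 0.1851 F [  0.5 -10.6  -1.4]
```

Request:
drive_tool --moves '[[[0,0.0001,-0.0026,0,0,0,255],[0,0.0001,-0.003,0,0,0,255],[0,0.0001,-0.0031,0,0,0,255],[0,0.0001,-0.0031,0,0,0,255],[0,0.0001,-0.0031,0,0,0,255]]]'

```text
clock: 21.38
tcp_pos: [0.6326, -0.0568, 0.0548]
orientation: [0.549, 0.446, 0.542, -0.454]
wrist_force: [-0.1, -11.9, -0.9]
finger_gap: -0.0004
```

```bash
python3 -c "
from h import *
force(25)"
```

```text
22.625 F tool [ 1.09 -2.64 11.34] std 0.52
t 22.62 tcp [ 0.6326 -0.0568  0.0548] bar angle if in contact 0.1868 F [ -0.2 -12.7  -0.7]
```

View pics/s12.png

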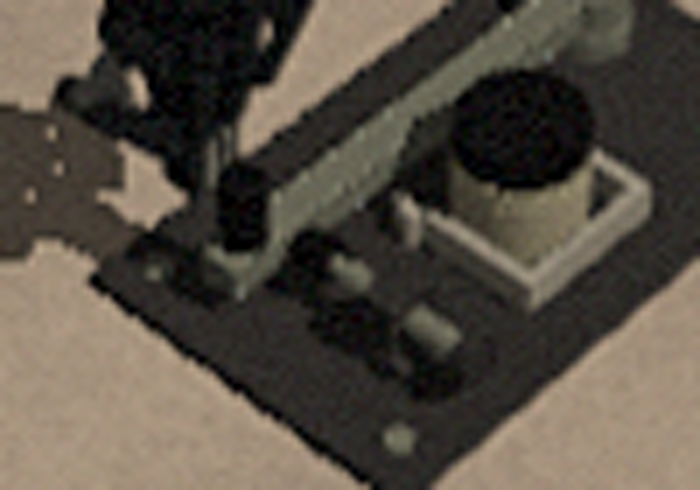

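Held for about 1.9 s in total: 11.3 N on the knob, about 10.4 N at the buffer. Backing off along the push normal.

Request:
drive_tool --moves '[[[0,0,0.001,0,0,0,255],[0,0,0.005,0,0,0,255],[0,0,0.012,0,0,0,255],[0,0,0.025,0,0,0,255],[0,0,0.04,0,0,0,255]]]'

```text
clock: 23.25
tcp_pos: [0.6405, -0.0967, 0.0554]
orientation: [0.549, 0.446, 0.542, -0.454]
wrist_force: [0.6, 0.3, 0.2]
finger_gap: -0.0
```

Request:
drive_tool --moves '[[[-0.01,0,0.01,0,0,0,255],[-0.04,0,0.03,0,0,0,255],[-0.08,0,0.06,0,0,0,255],[-0.11,0,0.09,0,0,0,255],[-0.11,0,0.1,0,0,0,255]]]'

```text
clock: 23.88
tcp_pos: [0.6615, -0.1964, 0.1709]
orientation: [0.551, 0.448, 0.539, -0.453]
wrist_force: [-0.1, 0.3, 0.2]
finger_gap: -0.0004
```

Run:
```python
from h import *
print(readout.get_state()["clock"],readout.get_state()["wrist_force"])
a=cams.read_camera('top');b=cams.read_camera('scene')
o=np.zeros((560,800,3),np.uint8)
o[:520,:400]=cv2.resize(a[140:270,285:385],None,fx=4,fy=4,interpolation=2);o[:520,400:]=cv2.resize(b[130:260,260:360],None,fx=4,fy=4,interpolation=2);cv2.imwrite('pics/f1.png',o)
cv2.imwrite('pics/f2.png',a);cv2.imwrite('pics/f3.png',b)
```

```text
23.875 [-0.12138895  0.34800566  0.20045115]
```

View pics/f1.png

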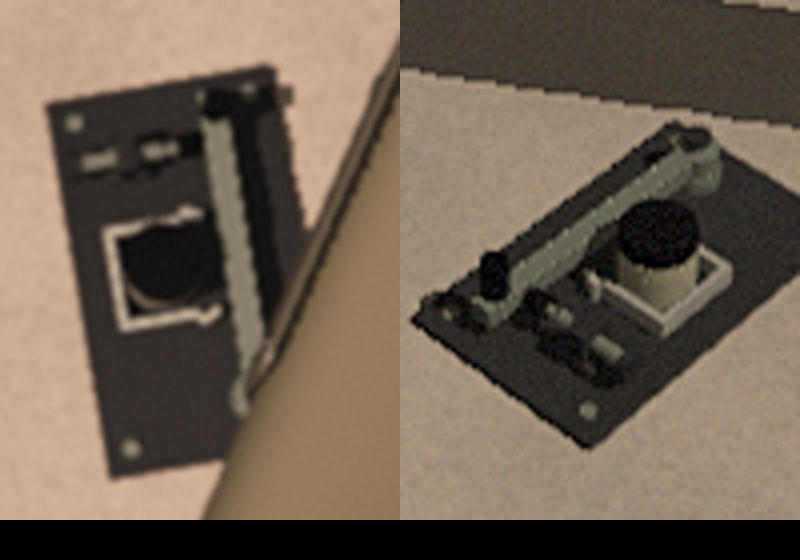

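View pics/f2.png

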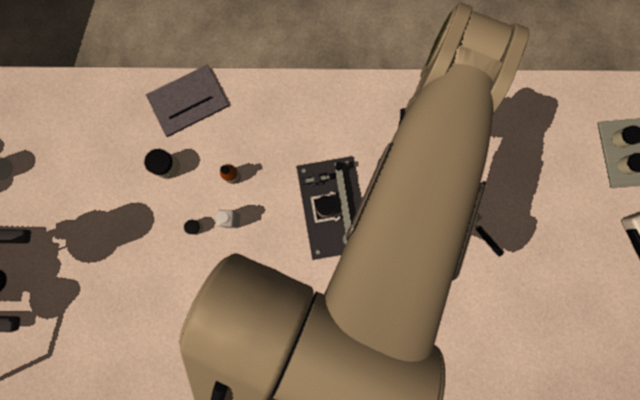

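The bar rests against the buffer (top crop around (205,145)). The jar is upright in the cradle, and both bottles and the spatula are where they were. Nothing is in contact, so I'm handing in.

```bash
python3 -c "
from workcell import env
print(env.hand_in())"
```

```text
the job is handed in; nothing more can be done
None
```

The job is done and handed in at about 24 s, well inside the 72 s limit.

- **Jar:** I picked the medium jar (about 56 mm across, 60 mm tall) from the three sizes. I set it upright in the cradle with a light floor contact of about 10 N and let go. In both pictures it stands inside the cradle walls, within about 1–2 mm of the centre.
- **Bar:** I pushed the bar round by its knob, and it first touched the buffer at about 0.164 rad world yaw, roughly 0.03 rad short of the stand's x axis. I then pressed to 11.3 N at the knob, which works out to about 10.4 N and 4.2 mm at the buffer. I held it there for more than 1.2 s at full force, then backed off along the push line.
- **Last checks:** The wrist force was near zero, the bar was still against the buffer, and the bottles and spatula had not moved (the spatula was partly hidden behind the arm).
- **Disagreement:** The two cameras put the stand 2–4 mm apart. I settled that by comparing the jar directly with the cradle in the picture while lowering it.

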